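# Turn over the status flag of the finished sample

### The job

The sample in the capped brown bottle is finished: on the stand that carries this bottle, turn the hinged status flag over its pivot so that it lies fully flat on the opposite side and shows its bar instead of its ring. Only press and push it lightly with the fingertips or the outside of the fingers; do not grip the flag and do not pick anything up. Leave the flag of the stand with the beaker as it is, and leave the things standing around where they are.

Things in the scene. Friction and masses are not known exactly. Their poses are not given: they have to be found in the camera images.
- stand_a: Fixed grey sample stand a. Origin: centre of the underside of its cross plate (100 mm in x, 210 in y, 10 high), under the hinge; at yaw 0 x points away from the robot. Two uprights (8 mm thick, 24 wide in y, at x = +-35 mm, tops at z = 112 mm) carry the hinge. Rest posts (15 mm dia, tops at z = 97 mm) at y = +-80 mm.
- pivot_a (a point): Point on the hinge axis of stand a, midway between the uprights, 100 mm above the stand's underside, axes those of the stand; the hinge axis runs along x.
- spot_a (a point): Centre of the 80 mm round dark pad on the rear platform of stand a (84 mm wide, 8 mm high), 130 mm in the stand's +x from the hinge; its container stands here.
- flag_a (a joint): Angle of the white status flag of stand a, rad. 0: flat to the right (-y of the stand), ring face up; pi/2: upright; pi (stop): flat to the left (+y), bar face up. Hinge friction holds it where left within about 25 degrees of upright; farther down it may fall to the nearer side. Turning it takes under 3 N at the flag's or the lever's end.
- flag_end_a (a point): Middle of the free edge of flag a. The flag is a plate 5 mm thick and 90 mm wide (along the hinge), from 22 to 92 mm from the hinge axis; about 90 g.
- lever_end_a (a point): End of the upper plate of flag a's V-shaped thumb lever, 55 mm from the axis. The V (two plates 40 mm wide, 4 thick) is rigid with the flag, on the other side of the hinge, its plates 40 degrees either side of the flag's line. At joint 0 the upper one slopes up to the stand's +y: pressed down from 35 mm above to 35 mm below the axis it raises the flag 80 degrees.
- stand_b: Fixed grey sample stand b. Origin: centre of the underside of its cross plate (100 mm in x, 210 in y, 10 high), under the hinge; at yaw 0 x points away from the robot. Two uprights (8 mm thick, 24 wide in y, at x = +-35 mm, tops at z = 112 mm) carry the hinge. Rest posts (15 mm dia, tops at z = 97 mm) at y = +-80 mm.
- pivot_b (a point): Point on the hinge axis of stand b, midway between the uprights, 100 mm above the stand's underside, axes those of the stand; the hinge axis runs along x.
- spot_b (a point): Centre of the 80 mm round dark pad on the rear platform of stand b (84 mm wide, 8 mm high), 130 mm in the stand's +x from the hinge; its container stands here.
- flag_b (a joint): Angle of the white status flag of stand b, rad. 0: flat to the left (+y of the stand), ring face up; pi/2: upright; pi (stop): flat to the right (-y), bar face up. Hinge friction holds it where left within about 25 degrees of upright; farther down it may fall to the nearer side. Turning it takes under 3 N at the flag's or the lever's end.
- flag_end_b (a point): Middle of the free edge of flag b. The flag is a plate 5 mm thick and 90 mm wide (along the hinge), from 22 to 92 mm from the hinge axis; about 90 g.
- lever_end_b (a point): End of the upper plate of flag b's V-shaped thumb lever, 55 mm from the axis. The V (two plates 40 mm wide, 4 thick) is rigid with the flag, on the other side of the hinge, its plates 40 degrees either side of the flag's line. At joint 0 the upper one slopes up to the stand's -y: pressed down from 35 mm above to 35 mm below the axis it raises the flag 80 degrees.
- sample_bottle: Loose capped brown bottle, 64 mm dia, 118 mm high, origin at the centre of its underside; stands on the platform of one of the two stands.
- sample_beaker: Loose open clear beaker, about 65 mm dia, 78 mm high, origin at the centre of its underside; stands on the platform of the other stand.
- bench_timer: Loose white bench timer, 37 x 64 x 60 mm, behind the stands; origin at the centre of its underside. A bystander.
- tape: Loose roll of tape, 52 mm dia, 18 mm high, lying to the left of the stands; origin at the centre of its underside. A bystander.
- dish: Loose clear petri dish, 96 mm dia, 15 mm high, to the right of the stands; origin at the centre of its underside. A bystander.
There are look-alikes about, which are no part of the job. Leave any orange look-alike of the sample_beaker alone. What is shaped like the sample_bottle but red is not meant.

How it is judged:
By the outcome, as a careful person would: the job done as asked, in the order asked, and still so for the second after the job is handed in, with the robot touching nothing.
It also fails if it takes over 45 s, if anything falls off the work surface, if the arm or the gripper's body presses on something with over 40 N, if the wrist force passes 120 N, or if a joint passes its speed limit or range.

### The arm

A 7-joint arm with a two-finger parallel gripper is mounted at the origin on a cart in front of the work surface, level with it; the furniture and walls round the work are solid. World frame = base frame: x ahead of the robot, y to its left, z up, the work surface at z = 0. Lengths are in mm, angles in rad, forces in N, time in s.
With the tool pointing down it reaches from about 425 to 875 mm from the base axis. Payload 9.9 kg.
Tool frame: the origin (TCP) lies midway between the tips of the shut fingers; the grasp point (between the pads) lies 19 mm behind it; z points along the fingers, y is the direction in which the jaws open and shut (so a half turn about z gives the same grasp; the last joint's range is limited). The gripper opens to 85 mm and grips with 20 to 120 N. Pads are 22 mm wide; open, the fingers measure 114 mm over their backs; the gripper's body (76 mm by 85 mm) begins 54 mm behind the grasp point. The pads swing forward as they close: fully open they stand 13 mm farther back than shut.
Start: joints at [-1.329, 0.576, 0.025, 1.437, -0.015, 1.129, -0.057], TCP at [216.038, 639.497, 231.289] pointing down, gripper open.
Joint ranges: [-2.76, 2.76], [-0.34, 2.15], [-1.52, 1.57], [0.19, 2.46], [-1.09, 4.23], [0.17, 1.99], [-2.82, 2.82]. Speed limits (rad/s): [2.22, 2.22, 3.01, 3.01, 3.14, 3.14, 3.14].

### API

Orientations are given as a rotation vector (axis times angle).
In Python, from rig import r, optics, search_frame, pinpoint gives the robot as it stands.
- The arm moves only by the shell command python3 -m creep 'ROWS' [FORCE]. ROWS is JSON, a list of rows, each a list of 7 numbers: the shift along the tool's x, y, z in m, then the turn, a rotation vector about the tool's x, y, z in degrees, then the finger opening in m, from 0 to 0.0854. A call has 1 to 12 rows; each row is the pose to reach, as a shift and turn from the pose measured when the call began, along the tool's axes at that moment; what a row does not reach only later rows make up. A row lasts 1/8 s, in which the tool goes at most 62.5 mm and 10.7 degrees, less where a joint would pass 70% of its speed; a pose out of reach is approached as far as the arm can. A call with a gripper value outside its range is refused whole. The fingers move at their own pace and stop on an object; FORCE is the grip in N (left out, the last holds). Time passes only in rows, so rows that repeat a pose let the fingers close. It gives the time, the measured TCP pose, the force and the opening at its end, in the units of the state.
- r.observe(): the state, without advancing time (a new reading comes with each control period).
- optics.camera(name): name is "scene" or "top"; returns the picture (420x560x3 uint8, red, green, blue); there is no depth.
- optics.camera_model(name): a dict with "intrinsics" (3x3 intrinsics, pixels), "extrinsics" (4x4, takes a point from camera to world coordinates). Camera axes: x right, y up, looking along -z (the intrinsics and any distortion apply to the point x, -y, -z); pixel columns grow to the right and rows downward; lengths in mm; the calibration is good to about 2 mm. A picture is of the moment at which its call begins. camera_model takes no time and is no camera call.
- r.hand_in(): hands the job in, once; it reports no verdict.
Trained networks look in the newest picture that a camera, given by its name, has taken for a name from the list of things; names that differ only in an ending like _2 or _b are one class to them, and where a whole thing is asked for, a point or a joint stands for the part that bears it (a point fixed in the world has none). Each returns a list of dicts, best first, with "score" (0 to 1); they miss things now and then, are a little off and sometimes report something else, mostly with a low value. They report only what shows in the picture. A call takes as long as a camera call. They do not tell look-alikes from the thing itself.
- search_frame(camera, target): "point" ([x, y, z] in mm, in world coordinates, good to about 4 mm: the middle of the surface that is visible of it).
- pinpoint(camera, target): "point" ([x, y, z] in mm, in world coordinates, good to about 4 mm: a listed point, or the origin of a listed thing).
The state is a dict: "t": time; "q": joint angles; "qd": joint speeds; "joint_torque": joint torques, N m; "tool_pos": TCP position; "tcp_rot": TCP orientation; "force": force on the tool from outside, world axes, zero at the start; "wrist_torque": the same for the moment, N m; "finger_gap": finger opening in mm.
Only numpy, scipy, OpenCV 4.12 (cv2) and the standard library are available. Lean on these libraries where they do the work, as an engineer would, in place of code of your own. Each camera call takes 0.05 s, during which the arm holds its last target.

## Working session

There is one attempt and no reset: what is moved stays moved. The work goes in short steps, Python scripts to look and compute and a shell command to move; the robot and the scene stay as the last step left them, time stands still between calls to the robot, and variables do not carry over. Pictures are saved under pics/ and viewed, and the job is handed in when it is done.

```bash
mkdir -p pics; ls; python3 - <<'E'
from rig import r,optics,search_frame,pinpoint
import cv2,numpy as np
s=r.observe();print(s['t'],s['tool_pos'],s['tcp_rot'],s['finger_gap'])
for c in('scene','top'):
    im=optics.camera(c);cv2.imwrite(f'pics/{c}0.png',np.array(im)[...,::-1])
    for n in('pivot_a','spot_a','flag_end_a','lever_end_a','sample_bottle','sample_beaker','stand_a'):
        print(c,n,[(np.round(d['point']).tolist(),round(d['score'],2)) for d in pinpoint(c,n)])
print(r.observe()['t'])
E
```

```text
pics
0.0 [215.90513785 639.05643721 230.44615076] [-5.09423461e-01 -3.09982417e+00  2.61693965e-03] 85.37137712020454
scene pivot_a [([470.0, 196.0, 98.0], 0.87), ([504.0, -200.0, 103.0], 0.73)]
scene spot_a [([596.0, 192.0, 9.0], 0.83), ([638.0, -211.0, 8.0], 0.63), ([506.0, -200.0, -5.0], 0.45)]
scene flag_end_a [([502.0, -289.0, 100.0], 0.94), ([477.0, 290.0, 100.0], 0.91)]
scene lever_end_a [([506.0, -159.0, 133.0], 0.96), ([468.0, 158.0, 140.0], 0.71), ([500.0, -289.0, 99.0], 0.62)]
scene sample_bottle [([694.0, 68.0, 4.0], 0.91), ([600.0, 189.0, 7.0], 0.83)]
scene sample_beaker [([635.0, -202.0, 6.0], 0.72)]
scene stand_a [([507.0, -202.0, -4.0], 0.82), ([468.0, 200.0, -5.0], 0.78)]
top pivot_a [([500.0, -290.0, 97.0], 0.7), ([506.0, -202.0, 100.0], 0.59), ([468.0, 197.0, 98.0], 0.58)]
top spot_a [([596.0, 186.0, 9.0], 0.92), ([637.0, -203.0, 9.0], 0.8)]
top flag_end_a [([477.0, 290.0, 99.0], 0.81), ([498.0, -290.0, 100.0], 0.76)]
top lever_end_a [([507.0, -158.0, 136.0], 0.81), ([467.0, 157.0, 138.0], 0.61), ([474.0, 289.0, 99.0], 0.22), ([477.0, 394.0, 0.0], 0.2)]
top sample_bottle [([601.0, 194.0, 5.0], 0.97), ([694.0, 74.0, 4.0], 0.75), ([597.0, 184.0, 7.0], 0.57), ([501.0, -287.0, 98.0], 0.24)]
top sample_beaker [([633.0, -203.0, 6.0], 0.95), ([694.0, -79.0, 2.0], 0.6)]
top stand_a [([470.0, 199.0, 1.0], 0.8), ([505.0, -203.0, 1.0], 0.64)]
0.8
```

View pics/scene0.png

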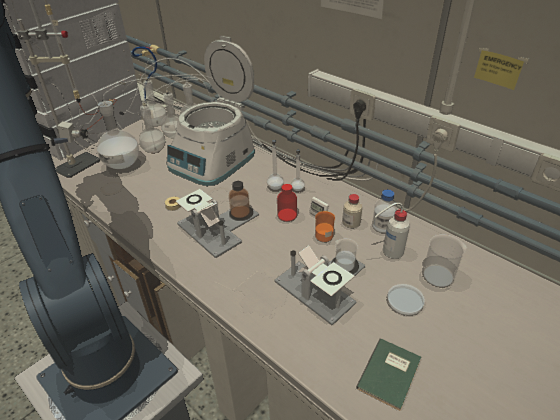

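View pics/top0.png

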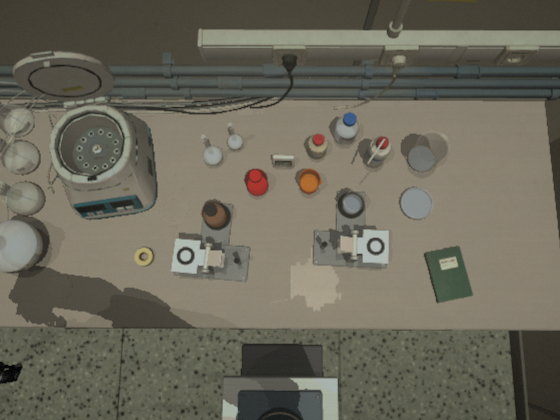

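The top view shows the brown bottle at about (215,215), behind the left stand. That stand's pivot is near (469,197,99), its flag (ring up, px 186,256) lies to +y, and its lever faces -y, so it is a "b" type. The beaker's stand is on the right. The other bottle found, at (694,70), is the red look-alike.

```bash
cat > h.py <<'E'
from rig import r,optics,search_frame,pinpoint
import numpy as np,cv2
from scipy.spatial.transform import Rotation as R
P=np.array([469,197,99.]);yaw=-0.065
S=R.from_euler('z',yaw)
GOAL=R.from_matrix(np.column_stack([S.apply([0,1,0]),S.apply([1,0,0]),[0,0,-1]]))
def go(off,flip=False):
    """off in stand axes from pivot, mm"""
    s=r.observe();R0=R.from_rotvec(s['tcp_rot'])
    t=P+S.apply(off)
    d=R0.inv().apply(t-np.array(s['tool_pos']))/1000
    G=GOAL*R.from_euler('z',180,degrees=True) if flip else GOAL
    print(off,'->',np.round(t),'shift m',np.round(d,4),'turn',np.round((R0.inv()*G).as_rotvec(degrees=True),1))
def st():
    s=r.observe();tp=np.array(s['tool_pos']);print('t',s['t'],'pos',np.round(tp,1),'rel',np.round(S.inv().apply(tp-P),1),'F',np.round(s['force'],1),'gap',round(s['finger_gap'],1))
def pic(n):
    for c in('scene','top'):
        cv2.imwrite(f'pics/{c}{n}.png',np.array(optics.camera(c))[...,::-1])
E
python3 - <<'E'
from h import *
st();go([0,-44,130]);go([0,-44,70]);go([0,-44,130],True)
E
```

```text
t 0.8 pos [216.  639.5 231.3] rel [-281.2  425.1  132.3] F [ 0.6 -0.   0.3] gap 85.3
[0, -44, 130] -> [466. 153. 229.] shift m [-0.3926 -0.3808  0.0023] turn [ 0.  -0.  75.1]
[0, -44, 70] -> [466. 153. 169.] shift m [-0.3926 -0.3808  0.0623] turn [ 0.  -0.  75.1]
[0, -44, 130] -> [466. 153. 229.] shift m [-0.3926 -0.3808  0.0023] turn [   0.     0.  -104.9]
```

```bash
python3 -m creep '[[-0.033,-0.032,0,0,0,6.3,0],[-0.066,-0.064,0,0,0,12.6,0],[-0.1,-0.096,0,0,0,19,0],[-0.132,-0.128,0,0,0,25,0],[-0.165,-0.16,0,0,0,31.5,0],[-0.198,-0.192,0,0,0,38,0],[-0.231,-0.224,0,0,0,44,0],[-0.264,-0.256,0,0,0,50,0],[-0.297,-0.288,0,0,0,56.5,0],[-0.33,-0.32,0,0,0,63,0],[-0.363,-0.352,0,0,0,69,0],[-0.393,-0.381,0,0,0,75,0]]' && python3 - <<'E'
from h import *
st();go([0,-44,60]);pic(1)
for c in('scene','top'):
    for n in('pivot_b','lever_end_b','flag_end_b'):
        print(c,n,[(np.round(d['point']).tolist(),round(d['score'],2)) for d in pinpoint(c,n)])
E
```

```text
t: 2.3
tool_pos: [467.1, 151.3, 231.6]
tcp_rot: [2.295, 2.145, 0.001]
force: [0.3, 1.4, 0.1]
finger_gap: -0.5
t 2.3 pos [467.1 151.3 231.6] rel [  1.1 -45.8 132.6] F [0.3 1.4 0.1] gap -0.5
[0, -44, 60] -> [466. 153. 159.] shift m [ 0.0017 -0.0012  0.0726] turn [ 0.  -0.  -0.2]
scene pivot_b [([501.0, -198.0, 101.0], 0.79), ([471.0, 199.0, 104.0], 0.61), ([644.0, -397.0, 2.0], 0.4), ([477.0, 291.0, 99.0], 0.35)]
scene lever_end_b [([468.0, 157.0, 137.0], 0.79), ([508.0, -158.0, 135.0], 0.57)]
scene flag_end_b [([500.0, -289.0, 101.0], 0.71), ([477.0, 292.0, 97.0], 0.58)]
top pivot_b [([510.0, -199.0, 101.0], 0.91)]
top lever_end_b [([507.0, -155.0, 138.0], 0.87)]
top flag_end_b [([501.0, -291.0, 97.0], 0.74), ([603.0, 194.0, 7.0], 0.63)]
```

View pics/scene1.png

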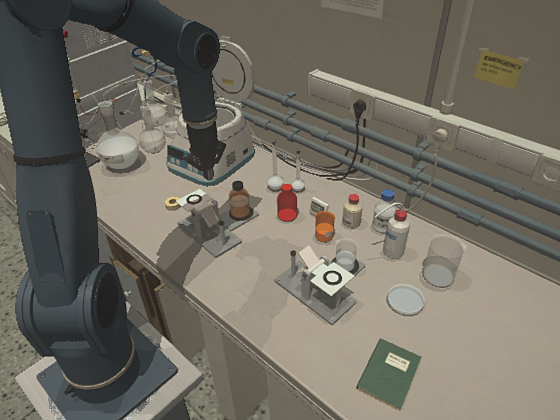

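The view shows the shut gripper above the lever of the left stand (px 207,215). I'll press the lever down now.

```bash
python3 -m creep '[[0.003,0,0.03,0,0,0,0],[0.003,0,0.06,0,0,0,0],[0.003,0,0.08,0,0,0,0],[0.003,0,0.09,0,0,0,0],[0.003,0,0.1,0,0,0,0],[0.003,0,0.11,0,0,0,0],[0.003,0,0.12,0,0,0,0],[0.003,0,0.13,0,0,0,0]]' && python3 - <<'E'
from h import *
st()
E
```

```text
t: 3.7
tool_pos: [466.2, 157.1, 100.8]
tcp_rot: [-2.288, -2.152, -0.001]
force: [0.3, -0.7, 1.1]
finger_gap: 0.1
t 3.7 pos [466.2 157.1 100.8] rel [ -0.2 -40.    1.8] F [ 0.3 -0.7  1.1] gap 0.1
```

```bash
python3 -m creep '[[-0.003,0,0.01,0,0,0,0],[-0.003,0,0.018,0,0,0,0],[-0.003,0,0.026,0,0,0,0],[-0.003,0,0.033,0,0,0,0],[-0.003,0,0.033,0,0,0,0]]' && python3 - <<'E'
from h import *
st();pic(2)
a=cv2.imread('pics/scene2.png')[150:280,130:290];b=cv2.imread('pics/top2.png')[180:310,130:290]
cv2.imwrite('pics/c2.png',cv2.resize(np.hstack([a,b]),None,fx=2.4,fy=2.4,interpolation=2))
E
```

```text
t: 4.32
tool_pos: [465.7, 154.1, 67.2]
tcp_rot: [-2.288, -2.152, 0.001]
force: [0.3, 0.0, 0.0]
finger_gap: 0.1
t 4.325 pos [465.7 154.1  67.2] rel [ -0.5 -43.1 -31.8] F [0.3 0.  0. ] gap 0.1
```

View pics/c2.png

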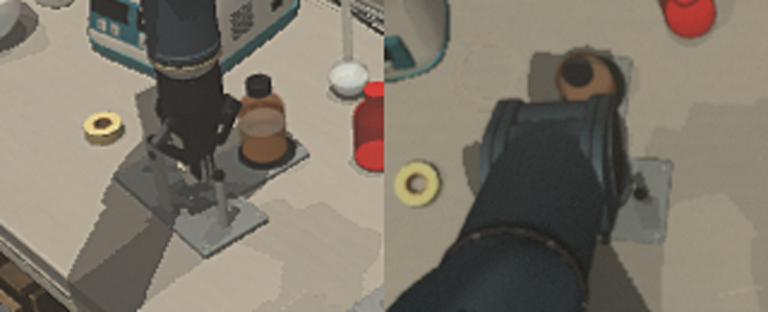

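```bash
python3 -m creep '[[-0.006,0,-0.03,0,0,0,0],[-0.006,0,-0.08,0,0,0,0],[-0.006,0,-0.13,0,0,0,0],[-0.02,0,-0.17,0,0,0,0],[-0.06,0,-0.18,0,0,0,0],[-0.06,0,-0.18,0,0,0,0]]' && python3 - <<'E'
from h import *
st();pic(3)
a=cv2.imread('pics/scene3.png')[150:280,130:290];b=cv2.imread('pics/top3.png')[180:310,130:290]
cv2.imwrite('pics/c3.png',cv2.resize(np.hstack([a,b]),None,fx=2.4,fy=2.4,interpolation=2))
for c in('scene','top'):
    for n in('lever_end_b','flag_end_b'):
        print(c,n,[(np.round(d['point']).tolist(),round(d['score'],2)) for d in pinpoint(c,n)])
E
```

```text
t: 5.18
tool_pos: [462.6, 91.4, 249.3]
tcp_rot: [2.292, 2.147, 0.004]
force: [-1.0, 0.4, -0.1]
finger_gap: -0.4
t 5.175 pos [462.6  91.4 249.3] rel [   0.5 -105.8  150.3] F [-1.   0.4 -0.1] gap -0.4
scene lever_end_b [([469.0, 160.0, 64.0], 0.74), ([508.0, -160.0, 135.0], 0.72)]
scene flag_end_b [([502.0, -287.0, 101.0], 0.79), ([596.0, 189.0, 9.0], 0.65), ([469.0, 207.0, 190.0], 0.56)]
top lever_end_b [([505.0, -154.0, 137.0], 0.76)]
top flag_end_b [([500.0, -288.0, 101.0], 0.79)]
```

View pics/c3.png

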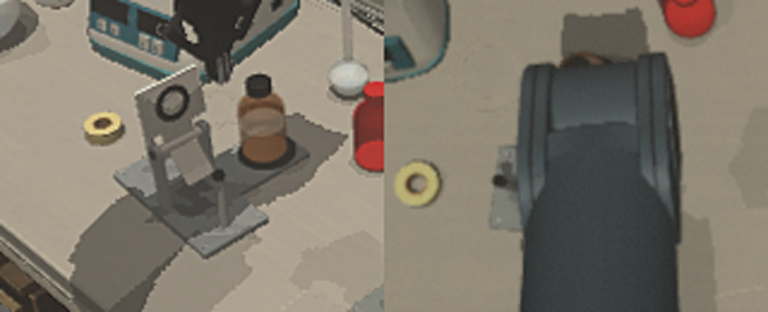

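The flag stands nearly upright at (469,207,190), about 85°, ring face toward the camera. Next I go over the top to the +y side.

```bash
python3 -m creep '[[0.04,0,0,0,0,0,0],[0.08,0,0,0,0,0,0],[0.12,0,0,0,0,0,0],[0.16,0,0,0,0,0,0],[0.172,0,0.01,0,0,0,0],[0.172,0,0.04,0,0,0,0],[0.172,0,0.075,0,0,0,0],[0.172,0,0.08,0,0,0,0]]' && python3 - <<'E'
from h import *
st();pic(4)
a=cv2.imread('pics/scene4.png')[130:260,130:290];b=cv2.imread('pics/top4.png')[180:310,130:290]
cv2.imwrite('pics/c4.png',cv2.resize(np.hstack([a,b]),None,fx=2.4,fy=2.4,interpolation=2))
E
```

```text
t: 6.48
tool_pos: [471.0, 265.6, 165.1]
tcp_rot: [-2.287, -2.153, 0.008]
force: [0.5, -0.2, -0.1]
finger_gap: 0.0
t 6.475 pos [471.  265.6 165.1] rel [-2.5 68.6 66.1] F [ 0.5 -0.2 -0.1] gap 0.0
```

View pics/c4.png

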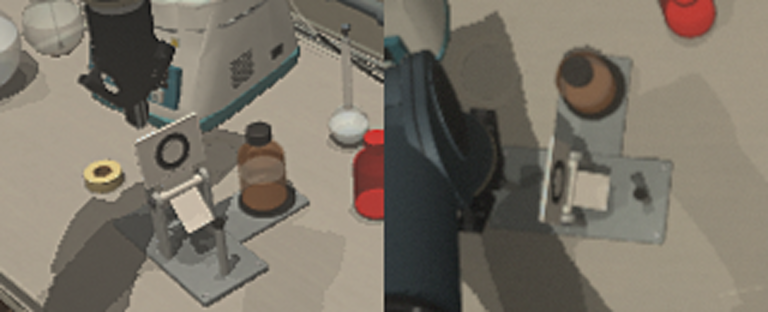

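The gripper is on the +y side of the upright flag, clear of it and of the bottle. Now the push.

```bash
python3 -m creep '[[-0.025,0,0,0,0,0,0],[-0.043,0,0,0,0,0,0],[-0.053,0,0,0,0,0,0],[-0.063,0,0,0,0,0,0],[-0.073,0,0,0,0,0,0],[-0.083,0,0,0,0,0,0],[-0.093,0,0.0,0,0,0,0]]' && python3 - <<'E'
from h import *
st();pic(5)
a=cv2.imread('pics/scene5.png')[130:260,130:290];b=cv2.imread('pics/top5.png')[180:310,130:290]
cv2.imwrite('pics/c5.png',cv2.resize(np.hstack([a,b]),None,fx=2.4,fy=2.4,interpolation=2))
E
```

```text
t: 7.45
tool_pos: [466.7, 172.8, 167.2]
tcp_rot: [-2.287, -2.153, 0.003]
force: [0.8, 0.4, -0.8]
finger_gap: 0.5
t 7.45 pos [466.7 172.8 167.2] rel [ -0.7 -24.3  68.2] F [ 0.8  0.4 -0.8] gap 0.5
```

View pics/c5.png

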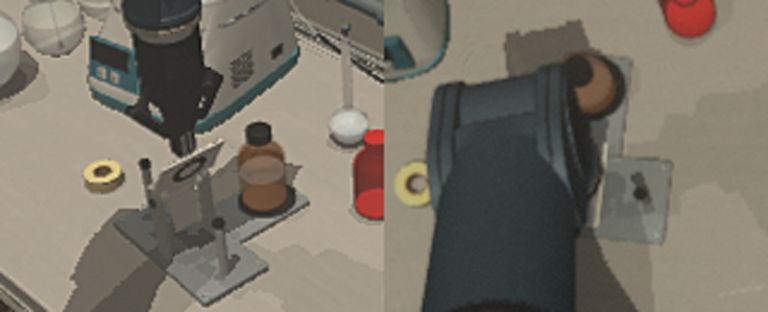

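The flag now leans about 30° beyond upright, following the finger. I'll follow the arc down.

```bash
python3 -m creep '[[-0.01,0,0.007,0,0,0,0],[-0.02,0,0.016,0,0,0,0],[-0.026,0,0.025,0,0,0,0],[-0.031,0,0.034,0,0,0,0],[-0.035,0,0.041,0,0,0,0],[-0.038,0,0.048,0,0,0,0],[-0.04,0,0.054,0,0,0,0],[-0.042,0,0.059,0,0,0,0],[-0.043,0,0.063,0,0,0,0]]' && python3 - <<'E'
from h import *
st();pic(6)
a=cv2.imread('pics/scene6.png')[130:260,130:290];b=cv2.imread('pics/top6.png')[180:310,130:290]
cv2.imwrite('pics/c6.png',cv2.resize(np.hstack([a,b]),None,fx=2.4,fy=2.4,interpolation=2))
E
```

```text
t: 8.68
tool_pos: [463.9, 129.0, 104.1]
tcp_rot: [-2.289, -2.151, 0.003]
force: [-0.7, -0.5, 0.3]
finger_gap: -0.1
t 8.675 pos [463.9 129.  104.1] rel [ -0.6 -68.2   5.1] F [-0.7 -0.5  0.3] gap -0.1
```

View pics/c6.png

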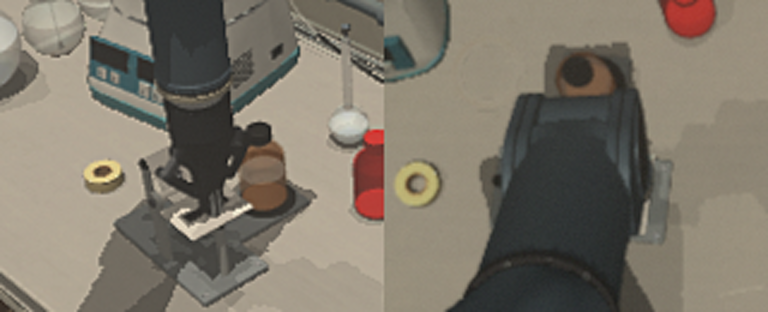

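The flag looks flat. I'll press 2–3 mm more to seat it, and check the force.

```bash
python3 -m creep '[[-0.004,0,0.001,0,0,0,0],[-0.004,0,0.002,0,0,0,0],[-0.004,0,0.003,0,0,0,0]]'
```

```text
t: 9.15
tool_pos: [463.7, 124.3, 102.0]
tcp_rot: [-2.29, -2.15, 0.003]
force: [-5.4, -4.1, 26.0]
finger_gap: -0.0
```

Firm contact against the stop at z≈102, as expected for a flat flag. I'll retreat straight up and away.

```bash
python3 -m creep '[[0,0,-0.01,0,0,0,0],[0,0,-0.04,0,0,0,0],[0,0,-0.09,0,0,0,0],[0,0,-0.14,0,0,0,0],[-0.05,0,-0.15,0,0,0,0],[-0.1,0,-0.15,0,0,0,0],[-0.15,0,-0.15,0,0,0,0],[-0.19,0,-0.15,0,0,0,0],[-0.22,0,-0.15,0,0,0,0],[-0.22,0,-0.15,0,0,0,0]]' && python3 - <<'E'
from h import *
st();pic(7)
a=cv2.imread('pics/scene7.png')[130:260,130:290];b=cv2.imread('pics/top7.png')[180:310,130:290]
cv2.imwrite('pics/c7.png',cv2.resize(np.hstack([a,b]),None,fx=2.4,fy=2.4,interpolation=2))
for c in('scene','top'):
    for n in('lever_end_b','flag_end_b','sample_bottle','sample_beaker'):
        print(c,n,[(np.round(d['point']).tolist(),round(d['score'],2)) for d in pinpoint(c,n)])
E
```

```text
t: 10.4
tool_pos: [449.6, -97.4, 252.7]
tcp_rot: [2.295, 2.145, -0.003]
force: [-0.3, 1.0, -0.2]
finger_gap: -0.5
t 10.4 pos [449.6 -97.4 252.7] rel [-2.000e-01 -2.951e+02  1.537e+02] F [-0.3  1.  -0.2] gap -0.5
scene lever_end_b [([509.0, -157.0, 138.0], 0.95), ([639.0, -210.0, 6.0], 0.49)]
scene flag_end_b [([497.0, -287.0, 99.0], 0.88), ([460.0, 109.0, 97.0], 0.83), ([473.0, 197.0, 100.0], 0.55), ([767.0, -2.0, 3.0], 0.38)]
scene sample_bottle [([694.0, 66.0, -2.0], 0.83), ([596.0, 192.0, 7.0], 0.82), ([635.0, -202.0, 7.0], 0.18)]
scene sample_beaker [([692.0, -83.0, -4.0], 0.64), ([633.0, -199.0, 7.0], 0.6)]
top lever_end_b [([474.0, 244.0, 65.0], 0.65)]
top flag_end_b [([499.0, -289.0, 94.0], 0.89), ([460.0, 106.0, 98.0], 0.74)]
top sample_bottle [([599.0, 195.0, 8.0], 0.84), ([694.0, 73.0, 0.0], 0.75)]
top sample_beaker [([696.0, -79.0, -2.0], 0.87), ([633.0, -206.0, 6.0], 0.62)]
```

View pics/c7.png

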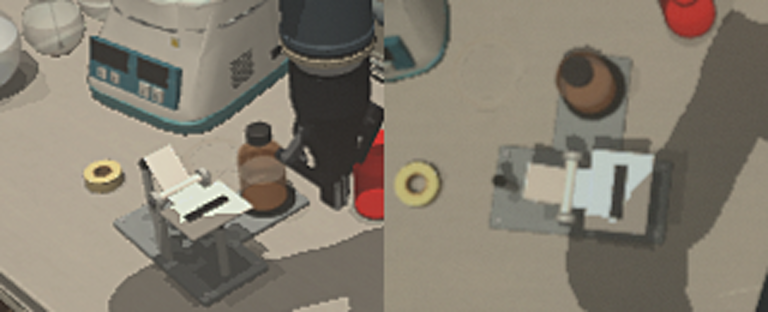

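View pics/scene7.png

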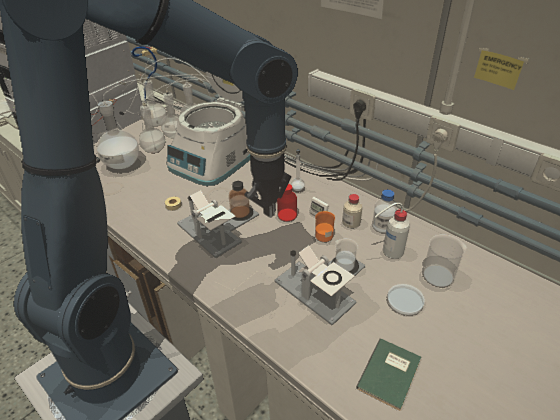

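The flag lies flat at -y with its bar up (px ~215,213), and its free edge is at (460,107,98). The other stand still shows its ring, and everything around is in place. The robot is clear, so I'll hand in.

```bash
python3 - <<'E'
from h import *
st();print(r.hand_in())
E
```

```text
t 10.9 pos [450.2 -94.7 252.2] rel [ 2.000e-01 -2.923e+02  1.532e+02] F [-0.6  0.2  0.1] gap -0.2
the job is handed in; nothing more can be done
None
```

The flag on the brown bottle's stand (the left one) is turned over and lies flat on the opposite side, showing its bar. I handed the job in at about 10.9 s.

With the fingers shut, I pressed the thumb lever down, which raised the flag to about 85°. I then pushed it over from the other side and followed it down to its stop. The last seating press was firmer than the rest: the wrist read 26 N with the fingertips against the stop.

- **Flag:** both cameras show the bar up. The free edge measured about (460, 107, 98) mm, close to the 100 mm expected for a flat flag.
- **Rest of the scene:** the beaker stand's flag still shows its ring. The bottle and beaker measured where they were at the start, within the detector's accuracy. The timer, tape and dish I only checked by eye in the last pictures, and they looked unmoved.
- **Robot:** it was well clear of everything, with no contact force, when I handed in.
- **Check that disagreed:** the top camera placed the lever end at z = 65 mm, while the upper plate should be near 135 mm. It probably picked up the lower plate of the V, since the pictures and the flag-edge measurements all agree.

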